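# Click the long battery pack into the charging dock

## Robot

A 6-joint arm with a two-finger parallel gripper is mounted at the origin on a cart in front of the work surface, level with it; the furniture and walls round the work are solid. World frame = base frame: x ahead of the robot, y to its left, z up, the work surface at z = 0. Lengths are in m, angles in rad, forces in N, time in s.
With the tool pointing down it reaches from about 0.25 to 0.85 m from the base axis. Payload 12.5 kg.
Tool frame: the origin (TCP) lies between the finger pads; the fingertips stand 25 mm ahead of it and the grasp point (between the pads) lies 6 mm ahead of it (arm.finger_overhang is the distance from the TCP to the fingertips, in m); z points along the fingers, y is the line along which they close (so a half turn about z gives the same grasp; the last joint's range is limited). The gripper opens to 93 mm and grips with 3 to 60 N. Pads are 15 mm wide; open, the fingers measure 128 mm over their backs; the gripper's body (75 mm by 188 mm) begins 65 mm behind the grasp point.
Start: joints at [-1.385, 0.351, 1.652, -0, 1.139, -0.085], TCP at [0.147, -0.53, 0.244] pointing down, gripper open.
Joint ranges: [-2.75, 2.75], [-0.79, 2.1], [0.01, 2.65], [-1.57, 4.71], [0.07, 3.14], [-2.87, 2.87]. Speed limits (rad/s): [2.22, 2.22, 2.79, 3.14, 3.14, 3.14].

## Interface

Orientations are given as a rotation vector (axis times angle).
In Python, from plant import arm, optics, ticket gives the robot as it stands.
- The arm moves only by the tool step_arm, never from a script. Its argument "series" is a list of rows, each a list of 4 numbers: the shift along the tool's x, y, z in mm, then the turn about the tool's z in rad. A call has 1 to 10 rows; each row shifts and turns the commanded pose from where the row before left it, along the tool's axes as they then stand; what a row does not reach is not made up. A row lasts 1/8 s, in which the tool goes at most 62.5 mm and 10.7 degrees, less where a joint would pass 70% of its speed; a pose out of reach is approached as far as the arm can. A call with a gripper value outside its range is refused whole. "fingers" is the opening, from 0 (shut) to 1 (fully open), set as the call begins (left out, the last holds). The fingers move at their own pace and stop on an object; the grip force is fixed at half the most. Time passes only in rows, so rows that do not move let the fingers close. It gives the time, the measured TCP pose, the force, the opening and the grip force at its end, in the units of the state.
- arm.read_state(): the state, without advancing time (a new reading comes with each control period).
- optics.read_camera(name): name is "scene" or "top"; returns a dict with "image" (480x640x3 uint8, red, green, blue), "fx", "fy", "cx", "cy" (pixels), "R" (3x3) and "t" (3): a world point X has camera coordinates R X + t. Camera axes: x right, y down, z forward; pixel columns grow to the right and rows downward; lengths in m; the calibration is good to about 2 mm. A picture is of the moment at which its call begins. There is no depth.
- ticket.sign_off(): hands the job in; it is judged then, once.
The state is a dict: "time": time; "q": joint angles; "qvel": joint speeds; "joint_efforts": joint torques, N m; "position": TCP position; "eef_rot": TCP orientation; "force": force on the tool from outside, world axes, zero at the start; "wrist_torque": the same for the moment, N m; "width": finger opening in m; "grip_force": force on a finger pad.
Only numpy, scipy, OpenCV 4.12 (cv2) and the standard library are available. Lean on these libraries where they do the work, as an engineer would, in place of code of your own. Each camera call takes 0.05 s, during which the arm holds its last target. There are 200 camera calls.

## Task

Put the long cordless-tool battery pack on charge: lay it over onto its rail face and slide it nose first into the charging dock, fully home against the back stop, so that the sprung ball in the side of the bay clicks into the gap in its rail and holds it, then let go. Do not knock over or shift the short pack, the jar, the sanding block or the tape measure.

Things in the scene. Friction and masses are not known exactly. Their poses are not given: they have to be found in the camera images.
- long_pack: The longer of two black battery packs, 112 mm long, 56 wide, 48 thick, 0.24-0.48 kg; starts upright on its tail. Origin: centre of tail face. z: tail to nose (nose enters the dock first). x: out of the rail face (brass terminal slots, at x=+24 mm), which lies down when docked; grey back panel at x=-24. y: across the width, sides at +-28 mm.
- long_pack_nose (a point): On the long pack, middle of the edge between nose and rail face: pack coordinates (24, 0, 112) mm, axes of the pack. Rails: a round bar, 10 mm diameter, along each side (axis x=18, y=+-28 mm), standing out 5 mm (66 mm over both), in two pieces, z=91 to 109 and z=41 to 79 mm; the gap between takes the ball. The 41 mm next to the tail are free of rails.
- dock: Black charging dock fixed to the bench, 122 mm long, 96 wide. Origin: on the bench under its middle. x: push-in direction, mouth (x=-61 mm) to back stop (x=+14); z up. Bay floor 22 mm above the bench from x=-50 on, a sloped lip before it. Cheeks rise 18 mm over the floor, 68 mm apart, flared to about 80 at the mouth. Housing, 70 mm high, behind the stop, x=14 to 60.
- bay_end (a point): On the dock, centre line of the bay floor at the back stop: dock coordinates (14, 0, 22) mm, axes of the dock; the pack's nose point belongs here. From dock x=-39 mm inward, lips on the cheeks (13.5 mm over the floor, 59.6 mm apart) reach over the rails, so the pack enters only along x, flat on the floor. When home its tail sticks out 37 mm before the mouth.
- ball_catch (a joint): Sprung steel ball, 16 mm, in the bay's +y cheek at dock x=-13 mm. 0 = sprung out 6 mm into the bay; grows to 0.002-0.005 m while a rail passes and falls back to under 0.001 in the rail's gap once home. Spring 2.5 N/mm, 6 N preload. Passing it takes about 5 to 15 N along x; the nose's rail meets it some 20 mm before home.
- short_pack: Bystander: the shorter pack of the same make, 84 mm long, same section (48 mm in x, 66 mm over the rails in y), standing on its tail. Origin: centre of the tail face, z up. The two packs may have swapped places.
- nail_jar: Bystander: jar of nails with a lid, 66 mm diameter, 86 mm high. Origin: centre of its foot. The jar and the sanding block may have swapped places.
- sanding_block: Bystander: black rubber sanding block, 64 (x) by 108 (y) mm, 37 mm high. Origin: centre of its underside.
- tape_measure: Bystander: yellow and black tape measure, 37 (x) by 82 (y) mm, 70 mm high. Origin: centre of its underside.
- flat_offcut: Dark flat offcut of wood with one mitred end, 40 (x) by 100 (y) mm, 19 mm high, loose on the bench where a pack might be laid down; it may be pushed aside. Origin: centre of its underside.
- mitre_saw: The mitre saw bolted to the bench left of the work. Its right end (base 50 mm high, fence 105 mm high) reaches to y = -0.09 m at x = 0.33 to 0.45 m; behind that (x over 0.47) the bench is free to about y = +0.05. More clutter, up to 70 mm high, is fixed on the bench nearer than x = 0.27 m and beyond y = -0.45 m; a 20 mm high strip lies along the back, beyond x = 0.66 m.
Not all that is in view belongs to the job. Leave any orange look-alike of the long_pack alone.

How it is judged:
On the way:
1. the rail of the long pack pushes the ball back on its way in (value of joint ball_catch above 0.0016 m and contact force between long_pack and dock above 0.5 N and distance between long_pack_nose and bay_end below 0.035 m).
At the end, for the whole second after the job is handed in: The long pack lies rail face down in the bay, at rest and let go: its nose within 3 mm of the back stop, its nose point within 5 mm of the bay end, straight in line with the bay and flat on its floor (within 0.06 rad), and the ball sprung out into the gap of its rail (ball_catch under 1.5 mm) (x of long_pack_nose in the frame of bay_end above -0.003 m and distance between long_pack_nose and bay_end below 0.005 m and angle between the z axis of long_pack and the x axis of dock, either way round below 0.06 rad and angle between long_pack's own x axis and vertical above 3.08 rad and value of joint ball_catch below 0.0015 m and linear speed of long_pack below 0.01 m/s); the robot touches nothing.
It fails at once if the short pack is shifted by more than 20 mm or tipped (distance of short_pack from where it was at the start of the episode above 0.02 m or angle between short_pack's own z axis and vertical above 0.4 rad).
It fails at once if the jar is shifted by more than 20 mm or tipped (distance of nail_jar from where it was at the start of the episode above 0.02 m or angle between nail_jar's own z axis and vertical above 0.4 rad).
It fails at once if the sanding block is shifted by more than 20 mm or tipped (distance of sanding_block from where it was at the start of the episode above 0.02 m or angle between sanding_block's own z axis and vertical above 0.4 rad).
It fails at once if the tape measure is shifted by more than 20 mm or tipped (distance of tape_measure from where it was at the start of the episode above 0.02 m or angle between tape_measure's own z axis and vertical above 0.4 rad).
It also fails if it takes over 58 s, if anything falls off the work surface, if the arm or the gripper's body presses on something with over 40 N, if the wrist force passes 120 N, or if a joint passes its speed limit or range.

## Working session

There is one attempt and no reset: what is moved stays moved. The work goes in short steps, Python scripts to look and compute and a tool call to move; the robot and the scene stay as the last step left them, time stands still between calls to the robot, and variables do not carry over. Pictures are saved under pics/ and viewed, at most 10 in all, crops included, and the job is handed in when it is done.

Besides the shell and the picture viewer there is one more tool, called after "Emit:" by a JSON object that holds its "fn" and its "kwargs", one argument or row to a line. step_arm: Moves the arm, as the interface text tells. Its arguments: {"type":"object","properties":{"series":{"type":"array","items":{"type":"array","items":{"type":"number"}}},"fingers":{"type":"number"}},"required":["series"]}

```bash
mkdir -p pics; ls; python3 - <<'E'
from plant import arm, optics, ticket
import cv2,numpy as np
print(arm.read_state())
for n in("scene","top"):
    c=optics.read_camera(n); cv2.imwrite(f"pics/{n}0.png",c["image"][:,:,::-1]); print(n,c["fx"],c["fy"],c["cx"],c["cy"],c["R"],c["t"])
E
```

```text
pics
{'time': 0.0, 'q': array([-1.38462562e+00,  3.51238294e-01,  1.65243436e+00,  7.87293886e-06,
        1.13911059e+00, -8.45962119e-02]), 'qvel': array([-2.13602306e-03, -7.67164736e-04, -6.06649235e-04, -7.44728583e-04,
       -1.10532893e-03,  3.83118577e-05]), 'joint_efforts': array([ 2.72160723e-04, -4.97314382e+01, -2.85253805e+01,  6.99129864e-02,
        2.57248012e-02, -8.66722621e-05]), 'position': array([ 0.14707703, -0.52963417,  0.24309638]), 'eef_rot': array([-3.11166813e+00, -4.23855945e-01,  8.36944106e-05]), 'force': array([-0.18538422,  0.195394  ,  0.24294153]), 'wrist_torque': array([ 0.03659067,  0.00676064, -0.0399683 ]), 'grip_force': 0.0, 'width': 0.09295297542609848}
scene 472.8372691359145 472.8372691359145 323.11093960462165 238.41046458419348 [[ 0.31522187  0.94901309 -0.00305338]
 [ 0.5969293  -0.20077377 -0.77676593]
 [-0.73777407  0.24303096 -0.629782  ]] [-0.00456577 -0.32763435  1.63727783]
top 442.08777133443766 442.08777133443766 314.8795639466814 230.59336923997765 [[ 0.02478562 -0.9995996   0.01364947]
 [-0.99270682 -0.02622145 -0.11766731]
 [ 0.11797811 -0.01063346 -0.99295926]] [-0.20289727  0.56145282  1.22150203]
```

View pics/scene0.png

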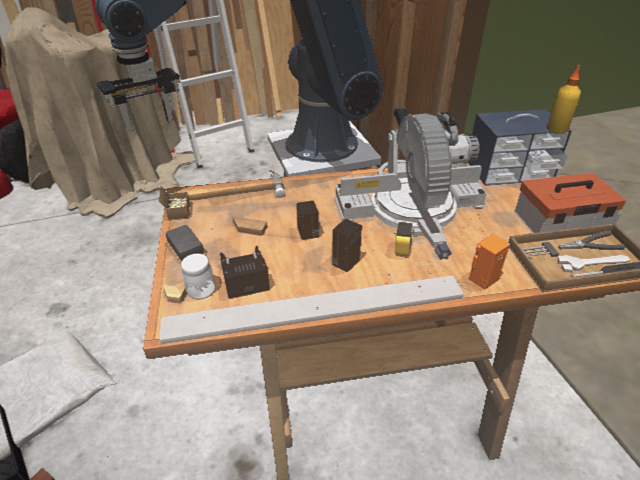

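View pics/top0.png

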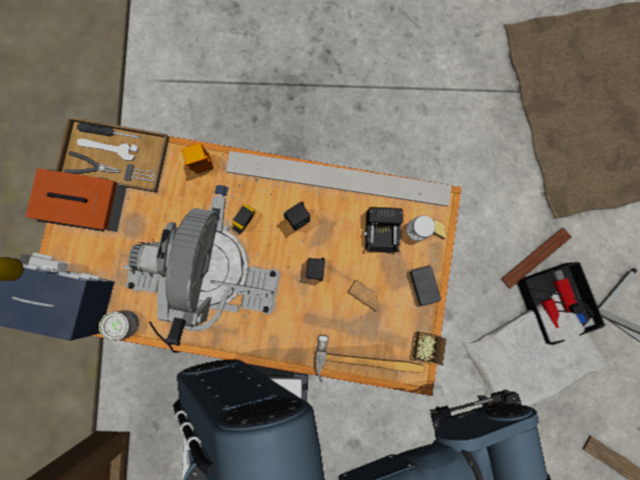

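The scene view shows two black packs, at (307,220) and (347,245), and the dock at (245,272). In the top view the packs are at (315,268) and (297,215), the dock is at (382,229), and its mouth faces the robot. I'll enlarge the work area.

```bash
python3 - <<'E'
import cv2
t=cv2.imread("pics/top0.png")[180:320,270:460]; cv2.imwrite("pics/topc.png",cv2.resize(t,None,fx=4,fy=4,interpolation=cv2.INTER_CUBIC))
s=cv2.imread("pics/scene0.png")[190:310,210:370]; cv2.imwrite("pics/scc.png",cv2.resize(s,None,fx=5,fy=5,interpolation=cv2.INTER_CUBIC))
E
```

```text
(no output)
```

View pics/topc.png

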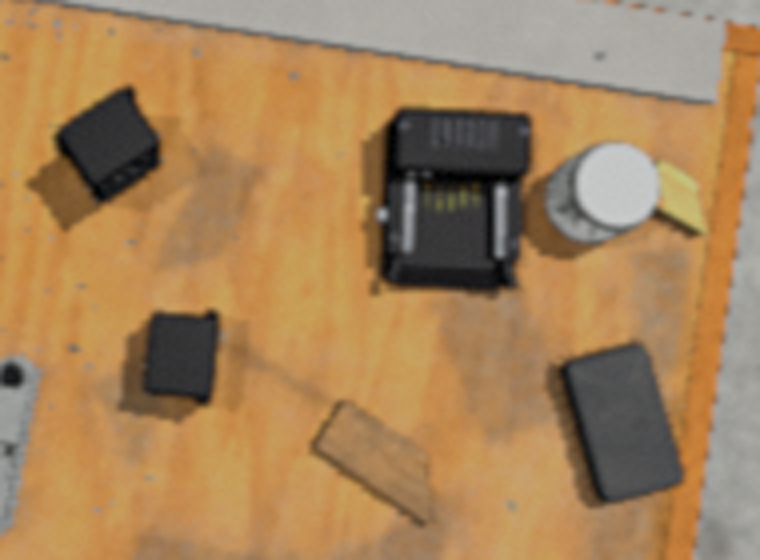

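View pics/scc.png

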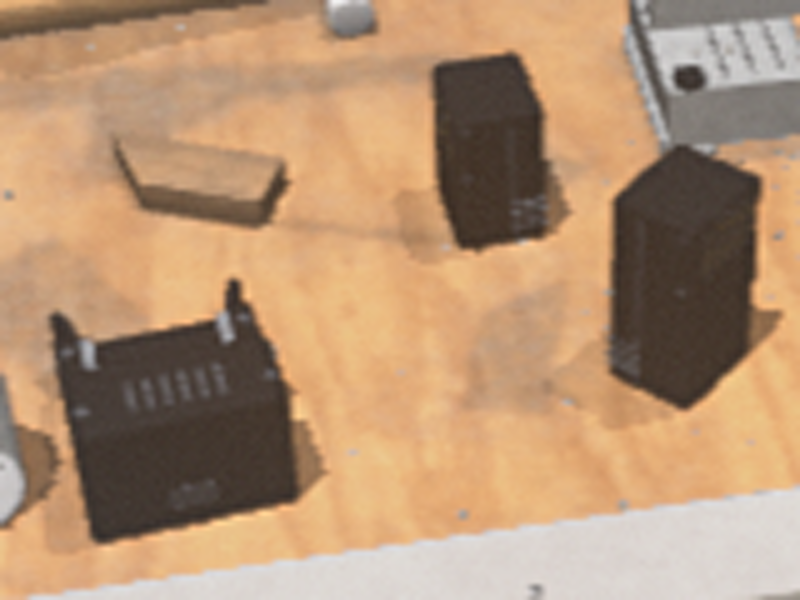

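The long pack is the one at top (297,216) and scene (347,245). I'll brighten the pixels of both packs to find the rail face.

```bash
python3 - <<'E'
import cv2,numpy as np
def g(im,f): 
    im=np.clip(im.astype(float)*4-40,0,255).astype('uint8'); return cv2.resize(im,(400,int(400*im.shape[0]/im.shape[1])),interpolation=cv2.INTER_NEAREST)
t=cv2.imread("pics/top0.png"); s=cv2.imread("pics/scene0.png")
a=np.hstack([g(t[198:234,280:316],0)[:300],g(s[215:275,325:370],0)[:533][:300]]) if 0 else None
A=cv2.resize(g(t[196:236,277:317],0),(300,300));B=cv2.resize(g(s[216:274,330:366],0),(340,548));C=cv2.resize(g(t[248:288,295:335],0),(300,300))
o=np.zeros((600,800,3),'uint8');o[:300,:300]=A;o[300:,:300]=C;o[:548,320:660]=B
cv2.imwrite("pics/enh.png",o)
E
```

```text
(no output)
```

View pics/enh.png

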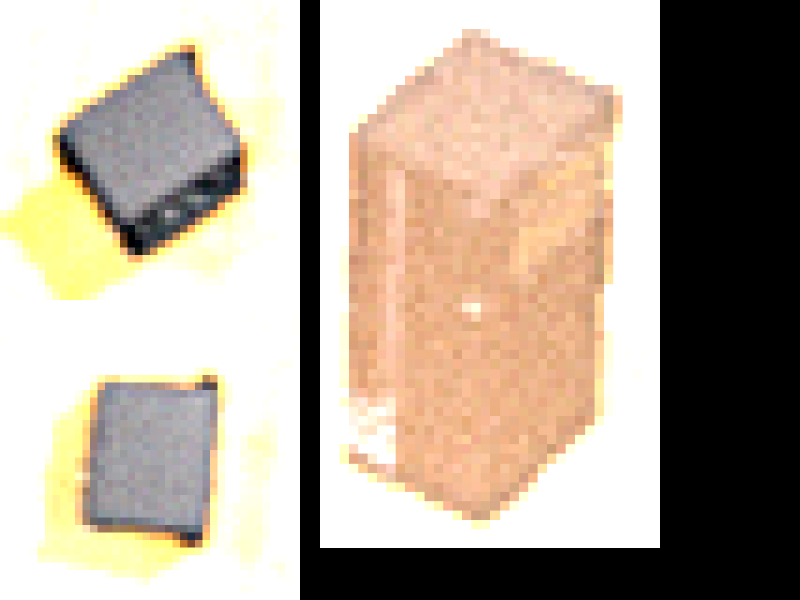

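The enhanced view shows the rails at the upper-left edge of the long pack's nose face in the top image, with dark nubs at (285,215) and (302,204). The scene silhouette agrees: the bulge is on the right face at z = 41–109. So the rail face looks towards +x+y in the world. Next I'll measure the positions.

```bash
cat > h.py <<'E'
import numpy as np,cv2
from plant import arm,optics,ticket
def ray(c,px,z):
    R,t=np.array(c["R"]),np.array(c["t"]); C=-R.T@t
    d=R.T@np.array([(px[0]-c["cx"])/c["fx"],(px[1]-c["cy"])/c["fy"],1]); return C+d*(z-C[2])/d[2]
def proj(c,X):
    p=np.array(c["R"])@np.array(X)+np.array(c["t"]); return np.array([p[0]/p[2]*c["fx"]+c["cx"],p[1]/p[2]*c["fy"]+c["cy"]])
E
python3 - <<'E'
from h import *
np.set_printoptions(precision=4,suppress=True)
c=optics.read_camera("top");im=c["image"]
g=cv2.resize(im[180:320,270:460],None,fx=4,fy=4,interpolation=cv2.INTER_CUBIC)
m=(g.max(2)<85).astype('uint8')
cs,_=cv2.findContours(m,0,2)
for k in cs:
    if cv2.contourArea(k)>1500:
        (x,y),wh,a=cv2.minAreaRect(k); P=cv2.boxPoints(((x,y),wh,a))
        f=lambda p:(p[0]+.5)/4-.5+270, 
        px=[((p[0]+.5)/4-.5+270,(p[1]+.5)/4-.5+180) for p in P]
        print("blob",(x/4+270,y/4+180),np.array(wh)/4,a)
        for z in(0.04,.112): print(z,[ray(c,p,z)[:2] for p in px])
def cr(u,v): return (u+.5)/4-.5+270,(v+.5)/4-.5+180
print("nose corners",[ray(c,cr(*p),.112)[:2] for p in((58,132),(130,90),(158,148),(100,185))])
print("jar",ray(c,cr(617,184),.086)," offcut",[ray(c,cr(*p),.019)[:2] for p in((342,402),(312,445),(425,522),(428,465))])
# dock: housing top at z .07, inner/outer cheeks at .04
print("housing top",[ray(c,cr(*p),.07)[:2] for p in((400,108),(530,115),(523,178),(392,172))])
print("strips",[ray(c,cr(*p),.04)[:2] for p in((410,178),(408,255),(500,183),(505,258))])
E
```

```text
blob (424.4340362548828, 285.98441314697266) [37.1705 23.1394] 72.718505859375
0.04 [array([ 0.4577, -0.4511]), array([ 0.4785, -0.5134]), array([ 0.3805, -0.5437]), array([ 0.3601, -0.4819])]
0.112 [array([ 0.4554, -0.4351]), array([ 0.475 , -0.4938]), array([ 0.3827, -0.5223]), array([ 0.3635, -0.4641])]
blob (314.6806945800781, 268.8180694580078) [18.0848 23.1844] 5.7105937004089355
0.04 [array([ 0.4288, -0.1619]), array([ 0.4933, -0.1665]), array([ 0.4896, -0.2172]), array([ 0.425 , -0.2122])]
0.112 [array([ 0.4282, -0.1626]), array([ 0.489, -0.167]), array([ 0.4854, -0.2148]), array([ 0.4246, -0.21  ])]
blob (383.2396545410156, 230.05086517333984) [36.804  44.8489] 3.3664608001708984
0.04 [array([ 0.5116, -0.3259]), array([ 0.6397, -0.3319]), array([ 0.6363, -0.4369]), array([ 0.5082, -0.4297])]
0.112 [array([ 0.5062, -0.3171]), array([ 0.6268, -0.3228]), array([ 0.6236, -0.4217]), array([ 0.5029, -0.4149])]
blob (297.95275115966797, 216.59023666381836) [21.7138 23.5752] 57.38075256347656
0.04 [array([ 0.6124, -0.0933]), array([ 0.6505, -0.1486]), array([ 0.5988, -0.1833]), array([ 0.561 , -0.1281])]
0.112 [array([ 0.6011, -0.098 ]), array([ 0.6371, -0.1501]), array([ 0.5883, -0.1828]), array([ 0.5528, -0.1308])]
nose corners [array([ 0.6035, -0.1042]), array([ 0.6333, -0.1515]), array([ 0.5945, -0.1713]), array([ 0.5685, -0.1333])]
jar [ 0.5819 -0.4858  0.086 ]  offcut [array([ 0.4296, -0.3065]), array([ 0.3988, -0.2857]), array([ 0.3469, -0.3663]), array([ 0.3868, -0.3681])]
housing top [array([ 0.6334, -0.3387]), array([ 0.6309, -0.4294]), array([ 0.5866, -0.4246]), array([ 0.5883, -0.3336])]
strips [array([ 0.5886, -0.3504]), array([ 0.5337, -0.3495]), array([ 0.5867, -0.4144]), array([ 0.5334, -0.4182])]
```

Emit:
{"fn": "step_arm", "kwargs": {
  "series": [
    [48,-23,0,0],
    [48,-23,0,0],
    [48,-23,0,0],
    [48,-23,0,0],
    [48,-23,0,0],
    [48,-23,0,0],
    [48,-23,0,0],
    [48,-23,0,0],
    [48,-23,0,0],
    [48,-23,0,0]
  ],
  "fingers": 1
}}

```text
time: 1.4
position: [0.5492, -0.1785, 0.2435]
eef_rot: [-3.113, -0.424, 0.0]
force: [0.3, -0.3, 0.2]
width: 0.0931
grip_force: 0.0
```

```bash
cat >> h.py <<'E'
from scipy.spatial.transform import Rotation as Ro
def to(X,ang):
    s=arm.read_state(); R=Ro.from_rotvec(s["eef_rot"]).as_matrix()
    a=np.arctan2(R[1,0],R[0,0]); print("t",round(s["time"],2),"pos",np.round(s["position"],4),"ang",round(a,3),"tilt",np.round(R[:,2],3),"F",np.round(s["force"],1),"w",round(s["width"],4),"grip",round(s["grip_force"],1))
    print("tool delta mm",np.round(1000*R.T@(np.array(X)-s["position"]),1),"turn",round(a-ang,3))
E
python3 - <<'E'
from h import *
to((.589,-.147,.243),.585)
t=cv2.imread("pics/top0.png")[200:258,358:408]; s=cv2.imread("pics/scene0.png")[240:302,214:276]
f=lambda i,sz:cv2.resize(np.clip(i.astype(float)*2.2,0,255).astype('uint8'),sz,interpolation=cv2.INTER_CUBIC)
cv2.imwrite("pics/dock.png",np.hstack([f(t,(400,464)),cv2.copyMakeBorder(f(s,(400,400)),0,64,0,0,0)]))
E
```

```text
t 1.4 pos [ 0.5492 -0.1785  0.2435] ang 0.271 tilt [-0.  0. -1.] F [ 0.3 -0.3  0.2] w 0.0931 grip 0.0
tool delta mm [ 46.8 -19.7   0.5] turn -0.314
```

View pics/dock.png

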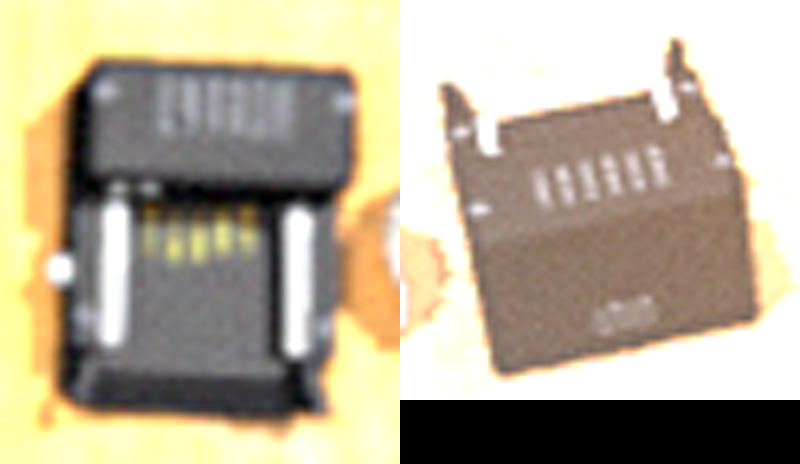

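In the enlarged dock view, the top half shows the white lip strips at (115,200)–(112,345) and (298,205)–(295,355), with the housing screws at (105,90) and (342,103). The scene half shows the base's back edge from (500,377) to (755,320). From these I'll work out the dock axis.

```bash
python3 - <<'E'
from h import *
np.set_printoptions(precision=4,suppress=True)
c=optics.read_camera("top");s=optics.read_camera("scene")
T=lambda u,v:((u+.5)/8-.5+358,(v+.5)/8-.5+200)
S=lambda u,v:((u-400+.5)/6.452-.5+214,(v+.5)/6.452-.5+240)
r=lambda C,p,z:ray(C,p,z)[:2]
def pr(n,a,b):
    d=a-b; print(n,a,b,"mid",(a+b)/2,"len",np.linalg.norm(d),"yaw if y-axis",np.arctan2(-d[0],d[1]))
pr("strip far",r(c,T(115,200),.037),r(c,T(298,205),.037))
pr("strip near",r(c,T(112,345),.037),r(c,T(295,355),.037))
pr("screws top",r(c,T(105,90),.07),r(c,T(342,103),.07))
pr("screws scene",r(s,S(722,160),.07),r(s,S(480,208),.07))
pr("screws scene2",r(s,S(688,88),.04),r(s,S(462,132),.04))
pr("base back scene",r(s,S(755,320),.0),r(s,S(500,377),.0))
pr("back top edge",r(c,T(97,60),.07),r(c,T(353,69),.07))
pr("front top edge",r(c,T(92,185),.07),r(c,T(340,192),.07))
pr("mouth",r(c,T(68,405),.02),r(c,T(320,415),.02))
E
```

```text
strip far [ 0.5877 -0.3503] [ 0.5877 -0.4155] mid [ 0.5877 -0.3829] len 0.06523565747187443 yaw if y-axis -0.0009153719339158237
strip near [ 0.5359 -0.3497] [ 0.5341 -0.4147] mid [ 0.535  -0.3822] len 0.06495101712641099 yaw if y-axis -0.028711593036063937
screws top [ 0.6217 -0.3418] [ 0.6194 -0.4244] mid [ 0.6205 -0.3831] len 0.08259634651098761 yaw if y-axis -0.028393511820281325
screws scene [ 0.6219 -0.3412] [ 0.6195 -0.4243] mid [ 0.6207 -0.3828] len 0.08313289759905372 yaw if y-axis -0.029054917352688885
screws scene2 [ 0.5459 -0.3394] [ 0.5437 -0.4225] mid [ 0.5448 -0.3809] len 0.08313295668354669 yaw if y-axis -0.02587697194144039
base back scene [ 0.6314 -0.3373] [ 0.6303 -0.4284] mid [ 0.6309 -0.3828] len 0.09113607952430167 yaw if y-axis -0.011641358539563584
back top edge [ 0.6322 -0.3389] [ 0.6314 -0.4282] mid [ 0.6318 -0.3836] len 0.08927190197622677 yaw if y-axis -0.00841946985136986
front top edge [ 0.5883 -0.3376] [ 0.5881 -0.4237] mid [ 0.5882 -0.3807] len 0.08610972236049605 yaw if y-axis -0.0017823534674611791
mouth [ 0.5156 -0.3366] [ 0.5143 -0.427 ] mid [ 0.5149 -0.3818] len 0.09043765825055228 yaw if y-axis -0.013889292261942576
```

Emit:
{"fn": "step_arm", "kwargs": {
  "series": [
    [24,-10,0,0],
    [23,-10,0,0],
    [0,0,0,-0.16],
    [0,0,0,-0.154],
    [0,0,0,0]
  ]
}}

```text
time: 2.12
position: [0.5876, -0.1485, 0.2434]
eef_rot: [-3.009, -0.903, 0.001]
force: [0.3, 0.2, 0.8]
width: 0.093
grip_force: 0.0
```

Emit:
{"fn": "step_arm", "kwargs": {
  "series": [
    [0,0,40,0],
    [0,0,40,0],
    [0,0,25,0],
    [0,0,20,0],
    [0,0,20,0],
    [0,0,7,0],
    [0,0,0,0]
  ]
}}

```text
time: 3.0
position: [0.5879, -0.1483, 0.0917]
eef_rot: [-3.009, -0.903, 0.0]
force: [-0.2, -0.5, -0.2]
width: 0.0928
grip_force: 0.0
```

Emit:
{"fn": "step_arm", "kwargs": {
  "series": [
    [0,0,0,0],
    [0,0,0,0],
    [0,0,0,0],
    [0,0,0,0],
    [0,0,0,0]
  ],
  "fingers": 0
}}

```text
time: 3.62
position: [0.5879, -0.148, 0.0917]
eef_rot: [-3.008, -0.906, 0.0]
force: [-1.5, 1.0, 2.3]
width: 0.0557
grip_force: 29.9
```

Emit:
{"fn": "step_arm", "kwargs": {
  "series": [
    [0,0,-25,0],
    [0,0,-40,0],
    [0,0,-35,0],
    [0,0,0,0.15],
    [0,0,0,0.15],
    [0,0,0,0.15],
    [0,0,0,0.16],
    [0,0,0,0]
  ]
}}

```text
time: 4.62
position: [0.5878, -0.148, 0.1911]
eef_rot: [-3.141, 0.038, 0.002]
force: [-0.3, 1.0, -2.9]
width: 0.0564
grip_force: 29.9
```

```bash
python3 -c "
from h import *
to((.493,-.267,.192),-.025)"
```

```text
t 4.62 pos [ 0.5878 -0.148   0.1911] ang -0.024 tilt [-0.001  0.    -1.   ] F [-0.3  1.  -2.9] w 0.0564 grip 29.9
tool delta mm [-91.9 121.3  -0.8] turn 0.001
```

Emit:
{"fn": "step_arm", "kwargs": {
  "series": [
    [0,30,0,0],
    [-23,30,0,0],
    [-23,30,0,0],
    [-23,31,0,0],
    [-23,0,0,0],
    [0,0,30,0],
    [0,0,30,0],
    [0,0,0,0]
  ]
}}

```text
time: 5.62
position: [0.4919, -0.266, 0.1299]
eef_rot: [-3.139, 0.035, 0.006]
force: [-0.2, 0.5, -2.5]
width: 0.0561
grip_force: 29.9
```

```bash
python3 - <<'E'
from h import *
to((.493,-.267,.092),-.025)
A=optics.read_camera("scene")["image"][180:300,210:370,::-1]
B=optics.read_camera("top")["image"][180:300,270:450,::-1]
f=lambda i,k:np.clip(cv2.resize(i,None,fx=k,fy=k,interpolation=cv2.INTER_CUBIC).astype(float)*1.6,0,255).astype('uint8')
a,b=f(A,2.5),f(B,4)[:, :400] if 0 else f(B,2.2)
o=np.zeros((300,800,3),'uint8');o[:300,:400]=a;o[:264,400:796]=b;cv2.imwrite("pics/p1.png",o)
E
```

```text
t 5.62 pos [ 0.4919 -0.266   0.1299] ang -0.022 tilt [-0.004  0.002 -1.   ] F [-0.2  0.5 -2.5] w 0.0561 grip 29.9
tool delta mm [ 1.2  1.  37.9] turn 0.003
```

View pics/p1.png

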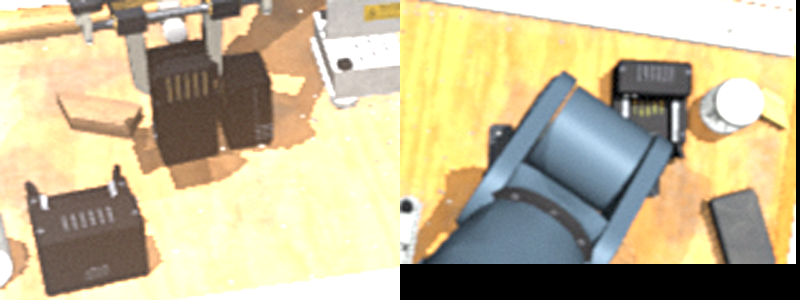

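The view confirms that the brass slots (185,85 in the left half) face +x, towards the dock end. I'll set the pack down, release it, and tip it over with the closed fingers from behind.

Emit:
{"fn": "step_arm", "kwargs": {
  "series": [
    [6,9,0,0],
    [0,0,15,0],
    [0,0,12,0],
    [0,0,7,0],
    [0,0,4,0],
    [0,0,0,0]
  ]
}}

```text
time: 6.48
position: [0.4988, -0.2758, 0.0934]
eef_rot: [-3.141, 0.039, 0.0]
force: [-0.3, -0.4, -3.0]
width: 0.0562
grip_force: 29.9
```

Emit:
{"fn": "step_arm", "kwargs": {
  "series": [
    [0,0,0,0],
    [0,0,0,0],
    [0,0,-20,0],
    [0,0,-30,0],
    [0,0,-30,0],
    [-30,0,-10,0],
    [-40,0,0,0],
    [0,0,0,0]
  ],
  "fingers": 0.67
}}

```text
time: 7.48
position: [0.4274, -0.2741, 0.1843]
eef_rot: [3.141, -0.042, 0.0]
force: [-0.8, -0.0, 0.2]
width: 0.062
grip_force: 0.0
```

Emit:
{"fn": "step_arm", "kwargs": {
  "series": [
    [0,0,0,0],
    [0,0,0,0],
    [0,0,0,0],
    [0,0,0,0]
  ],
  "fingers": 0
}}

```text
time: 7.98
position: [0.4291, -0.274, 0.1835]
eef_rot: [-3.141, 0.039, 0.0]
force: [0.6, -0.1, -0.0]
width: 0.0266
grip_force: 0.0
```

```bash
python3 - <<'E'
from h import *
to((.455,-.275,.122),-.025)
A=optics.read_camera("scene")["image"][180:300,210:370,::-1]
B=optics.read_camera("top")["image"][180:300,270:450,::-1]
f=lambda i,k:np.clip(cv2.resize(i,None,fx=k,fy=k,interpolation=cv2.INTER_CUBIC).astype(float)*1.6,0,255).astype('uint8')
o=np.zeros((300,800,3),'uint8');o[:300,:400]=f(A,2.5);o[:264,400:796]=f(B,2.2);cv2.imwrite("pics/p2.png",o)
E
```

```text
t 7.97 pos [ 0.4291 -0.274   0.1835] ang -0.025 tilt [-0.  0. -1.] F [ 0.6 -0.1 -0. ] w 0.0266 grip 0.0
tool delta mm [26.   0.3 61.5] turn 0.0
```

View pics/p2.png

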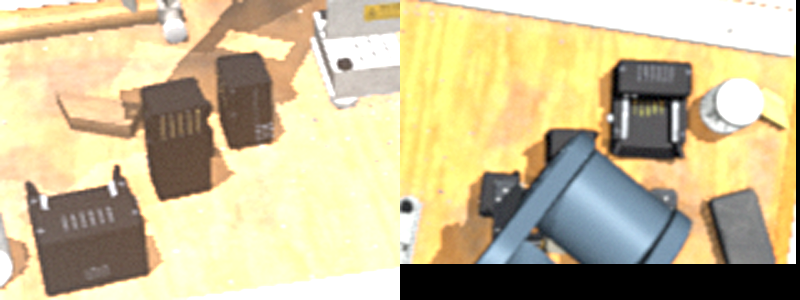

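Emit:
{"fn": "step_arm", "kwargs": {
  "series": [
    [0,0,25,0],
    [0,0,25,0],
    [0,0,13,0],
    [15,0,0,0],
    [10,0,0,0],
    [8,0,0,0],
    [8,0,0,0],
    [8,0,0,0]
  ],
  "fingers": 0
}}

```text
time: 9.07
position: [0.4784, -0.2754, 0.1208]
eef_rot: [3.141, -0.04, 0.0]
force: [-0.3, 0.0, -0.3]
width: 0.0004
grip_force: 0.0
```

Emit:
{"fn": "step_arm", "kwargs": {
  "series": [
    [8,0,0,0],
    [8,0,0,0],
    [8,0,0,0],
    [8,0,0,0],
    [8,0,0,0],
    [8,0,0,0],
    [8,0,0,0],
    [0,0,0,0],
    [0,0,0,0]
  ]
}}

```text
time: 10.2
position: [0.5336, -0.2767, 0.1205]
eef_rot: [-3.141, 0.04, 0.0]
force: [-0.8, -0.6, 0.4]
width: 0.0005
grip_force: 0.0
```

Emit:
{"fn": "step_arm", "kwargs": {
  "series": [
    [0,0,-40,0],
    [-40,0,-40,0],
    [-60,0,0,0],
    [-60,0,0,0],
    [-60,0,0,0],
    [0,0,0,0]
  ],
  "fingers": 0.8
}}

```text
time: 10.95
position: [0.311, -0.2706, 0.2007]
eef_rot: [-3.141, 0.044, 0.001]
force: [1.2, -0.2, 0.1]
width: 0.0559
grip_force: 0.0
```

```bash
python3 - <<'E'
from h import *
to((.455,-.275,.122),-.025)
A=optics.read_camera("scene")["image"][:,:,::-1];B=optics.read_camera("top")["image"][:,:,::-1]
cv2.imwrite("pics/s3f.png",A);cv2.imwrite("pics/t3f.png",B)
f=lambda i,k:np.clip(cv2.resize(i,None,fx=k,fy=k,interpolation=cv2.INTER_CUBIC).astype(float)*1.6,0,255).astype('uint8')
o=np.zeros((600,800,3),'uint8');o[:480,:400]=f(A[210:306,270:350],5);o[:440,400:]=f(B[180:268,320:400],5);cv2.imwrite("pics/p3.png",o)
E
```

```text
t 10.95 pos [ 0.311  -0.2706  0.2007] ang -0.028 tilt [-0.001  0.    -1.   ] F [ 1.2 -0.2  0.1] w 0.0559 grip 0.0
tool delta mm [144.1   0.4  78.6] turn -0.003
```

View pics/p3.png

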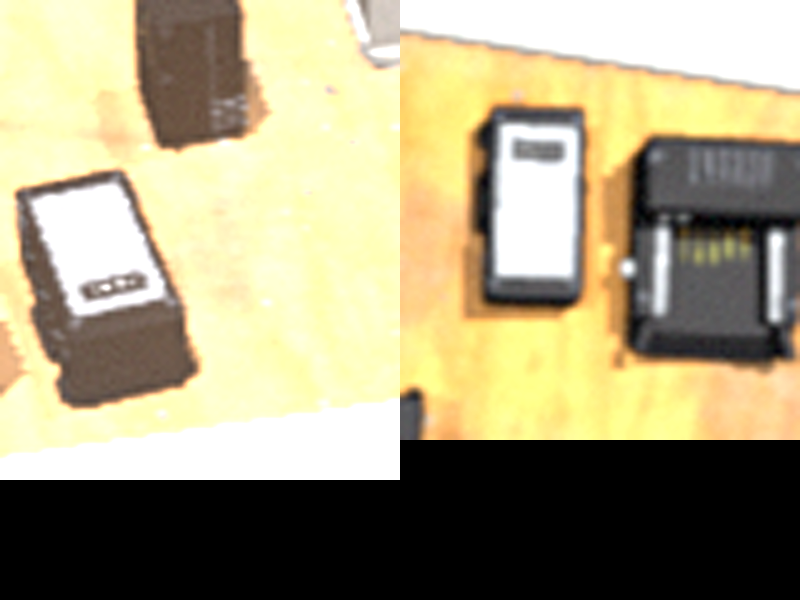

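The pack lies back panel up. In the right half its panel spans (497,122)–(577,280), with the nose edge at v≈108 and the tail at v≈300, straight in line with the dock.

```bash
python3 - <<'E'
from h import *
np.set_printoptions(precision=4,suppress=True)
c=optics.read_camera("top")
B=c["image"][180:268,320:400]; m=((B.min(2)>125)&(B.max(2).astype(int)-B.min(2)<30)).astype('uint8')
m[:, :16]=0;m[:,38:]=0;m[:20]=0
ct=max(cv2.findContours(m,0,2)[0],key=cv2.contourArea); r=cv2.minAreaRect(ct);print(r)
P=[ray(c,(p[0]+320,p[1]+180),.048)[:2] for p in cv2.boxPoints(r)];print(np.array(P),np.mean(P,0))
T=lambda u,v:((u-400+.5)/5-.5+320,(v+.5)/5-.5+180)
a,b,d,e=[ray(c,T(*p),.048)[:2] for p in((490,109),(584,109),(484,297),(580,300))];print(a,b,d,e,(a+b)/2,(d+e)/2)
g=(np.array(a)+b+d+e)/4
to((g[0],g[1],.044),-.02)
E
```

```text
((26.5, 39.5), (29.0, 15.0), 90.0)
[[ 0.6396 -0.2548]
 [ 0.6408 -0.2973]
 [ 0.5581 -0.2985]
 [ 0.557  -0.2563]] [ 0.5989 -0.2767]
[ 0.6499 -0.2506] [ 0.6513 -0.304 ] [ 0.5427 -0.2493] [ 0.5424 -0.3032] [ 0.6506 -0.2773] [ 0.5426 -0.2763]
t 11.1 pos [ 0.3145 -0.2716  0.201 ] ang -0.025 tilt [ 0.001 -0.001 -1.   ] F [ 0.6 -0.4  0.4] w 0.0678 grip 0.0
tool delta mm [282.   -2.1 157.2] turn -0.005
```

Emit:
{"fn": "step_arm", "kwargs": {
  "series": [
    [50,-2,0,0],
    [55,0,0,0],
    [55,0,0,0],
    [55,0,0,0],
    [52,0,0,0],
    [5,0,30,0],
    [0,0,50,0],
    [0,0,40,0],
    [0,0,20,0],
    [0,0,0,0]
  ],
  "fingers": 0.76
}}

```text
time: 12.35
position: [0.586, -0.2755, 0.0596]
eef_rot: [-3.14, 0.039, 0.002]
force: [0.5, -0.3, 1.0]
width: 0.0706
grip_force: 0.0
```

```bash
python3 -c "
from h import *
to((.5865,-.2768,.042),-.02)"
```

```text
t 12.35 pos [ 0.586  -0.2755  0.0596] ang -0.025 tilt [-0.002  0.001 -1.   ] F [ 0.5 -0.3  1. ] w 0.0706 grip 0.0
tool delta mm [ 0.5  1.3 17.6] turn -0.005
```

Emit:
{"fn": "step_arm", "kwargs": {
  "series": [
    [0,1,10,0],
    [0,0,7,0],
    [0,0,0,0]
  ]
}}

```text
time: 12.72
position: [0.5857, -0.2771, 0.0436]
eef_rot: [-3.141, 0.04, 0.0]
force: [0.3, -0.2, -0.3]
width: 0.0709
grip_force: 0.0
```

Emit:
{"fn": "step_arm", "kwargs": {
  "series": [
    [0,0,0,0],
    [0,0,0,0],
    [0,0,0,0],
    [0,0,0,0]
  ],
  "fingers": 0
}}

```text
time: 13.22
position: [0.586, -0.2771, 0.044]
eef_rot: [3.141, -0.04, 0.001]
force: [-1.0, 0.9, 4.8]
width: 0.0559
grip_force: 29.9
```

Emit:
{"fn": "step_arm", "kwargs": {
  "series": [
    [0,0,-30,0],
    [0,0,-46,0],
    [-40,0,0,0],
    [-41,25,0,0],
    [-41,30,0,0],
    [0,30,0,0],
    [0,20,0,0],
    [0,0,20,0],
    [0,0,0,0]
  ]
}}

```text
time: 14.35
position: [0.4607, -0.3782, 0.098]
eef_rot: [-3.139, 0.039, 0.004]
force: [0.2, 0.6, -2.9]
width: 0.0557
grip_force: 29.9
```

```bash
python3 - <<'E'
from h import *
to((.4615,-.3789,.068),-.025)
A=optics.read_camera("scene")["image"][:,:,::-1];B=optics.read_camera("top")["image"][:,:,::-1]
f=lambda i,k:np.clip(cv2.resize(i,None,fx=k,fy=k,interpolation=cv2.INTER_CUBIC).astype(float)*1.6,0,255).astype('uint8')
o=np.zeros((600,800,3),'uint8');o[:,:400]=f(A[190:310,200:280],5);o[:,400:]=f(B[180:300,350:430],5);cv2.imwrite("pics/p4.png",o)
E
```

```text
t 14.35 pos [ 0.4607 -0.3782  0.098 ] ang -0.025 tilt [-0.002  0.002 -1.   ] F [ 0.2  0.6 -2.9] w 0.0557 grip 29.9
tool delta mm [ 0.9  0.8 30. ] turn 0.0
```

View pics/p4.png

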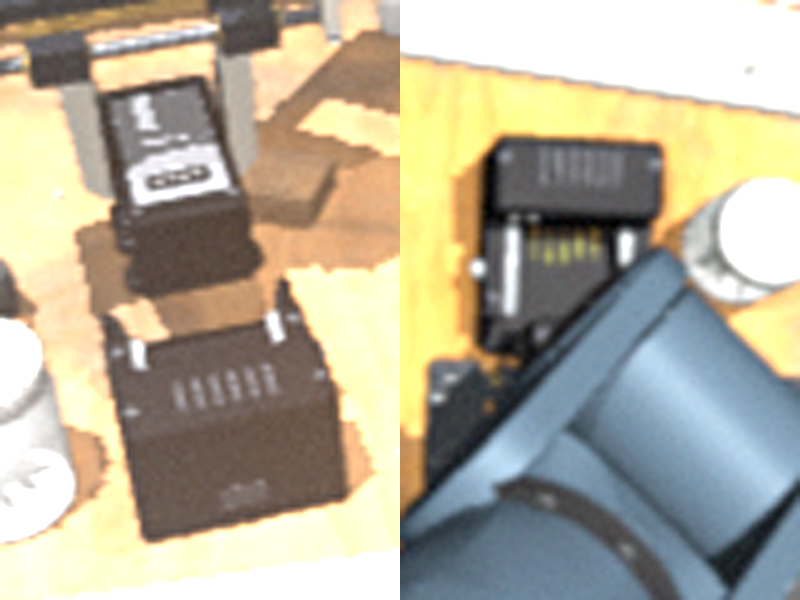

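The pack hangs level in front of the mouth, with its nose top edge at (130,225)–(245,205) in the left half. I'll check the alignment by ray.

```bash
python3 - <<'E'
from h import *
c=optics.read_camera("scene")
S=lambda u,v:((u+.5)/5-.5+200,(v+.5)/5-.5+190)
a,b=[ray(c,S(*p),.102)[:2] for p in((132,224),(246,204))];d=b-a
print(a,b,(a+b)/2,np.linalg.norm(d),np.arctan2(-d[0],d[1]))
a,b=[ray(c,S(*p),.054)[:2] for p in((133,290),(257,260))];print(a,b,(a+b)/2,b-a)
for X in((.5277,-.352,.102),(.5263,-.408,.102),(.5277,-.352,.054),(.5263,-.408,.054)):
  u=proj(c,X);print((u-[200,190])*5)
E
```

```text
[ 0.52985687 -0.40536435] [ 0.53184655 -0.35283775] [ 0.53085171 -0.37910105] 0.05256426618409358 -0.037861337113174985
[ 0.51798553 -0.40930591] [ 0.51463373 -0.34895701] [ 0.51630963 -0.37913146] [-0.0033518  0.0603489]
[244.00158513 196.42818545]
[122.99825492 218.56518371]
[254.26247299 275.76829662]
[136.65298389 298.19983769]
```

Emit:
{"fn": "step_arm", "kwargs": {
  "series": [
    [0,0,15,0],
    [0,1,10,0],
    [0,0,4,0],
    [0,0,2,0],
    [0,0,1,0],
    [0,0,0,0]
  ]
}}

```text
time: 15.25
position: [0.4613, -0.38, 0.0678]
eef_rot: [3.141, -0.04, 0.0]
force: [0.1, -0.7, -3.8]
width: 0.0563
grip_force: 29.9
```

Emit:
{"fn": "step_arm", "kwargs": {
  "series": [
    [0,0,1,0],
    [0,0,1,0],
    [0,0,0,0]
  ]
}}

```text
time: 15.62
position: [0.4613, -0.38, 0.0658]
eef_rot: [3.141, -0.04, 0.0]
force: [-0.8, 0.5, -0.3]
width: 0.0555
grip_force: 29.9
```

Emit:
{"fn": "step_arm", "kwargs": {
  "series": [
    [3,0,0,0],
    [3,0,0,0],
    [3,0,0,0],
    [3,0,0,0],
    [0,0,0,0]
  ]
}}

```text
time: 16.25
position: [0.4737, -0.3803, 0.0658]
eef_rot: [3.141, -0.039, 0.001]
force: [0.2, -0.2, 0.7]
width: 0.0557
grip_force: 29.9
```

Emit:
{"fn": "step_arm", "kwargs": {
  "series": [
    [3,0,0,0],
    [3,0,0,0],
    [3,0,0,0],
    [3,0,0,0],
    [0,0,0,0]
  ]
}}

```text
time: 16.88
position: [0.4855, -0.3807, 0.0658]
eef_rot: [3.141, -0.039, 0.001]
force: [-3.0, -0.2, 5.2]
width: 0.0563
grip_force: 29.9
```

Emit:
{"fn": "step_arm", "kwargs": {
  "series": [
    [3,0,0,0],
    [3,0,0,0],
    [2,0,0,0],
    [0,0,0,0]
  ]
}}

```text
time: 17.38
position: [0.4933, -0.3809, 0.0659]
eef_rot: [3.141, -0.039, 0.0]
force: [-2.6, -0.3, 7.1]
width: 0.0559
grip_force: 29.9
```

Emit:
{"fn": "step_arm", "kwargs": {
  "series": [
    [0,0,0,0],
    [0,0,0,0],
    [-14,0,0,0],
    [-13,0,0,0],
    [0,0,0,0]
  ],
  "fingers": 0.76
}}

```text
time: 18.0
position: [0.465, -0.3801, 0.0657]
eef_rot: [-3.141, 0.041, 0.001]
force: [0.5, -0.1, 0.0]
width: 0.0704
grip_force: 0.0
```

Emit:
{"fn": "step_arm", "kwargs": {
  "series": [
    [0,0,0,0],
    [0,0,0,0],
    [0,0,0,0],
    [0,0,0,0]
  ],
  "fingers": 0
}}

```text
time: 18.5
position: [0.4664, -0.3801, 0.0657]
eef_rot: [3.141, -0.039, 0.0]
force: [0.2, -0.6, 0.4]
width: 0.0557
grip_force: 29.9
```

Emit:
{"fn": "step_arm", "kwargs": {
  "series": [
    [0,0,-2,0],
    [0,0,-1,0],
    [0,0,0,0]
  ]
}}

```text
time: 18.88
position: [0.4659, -0.3796, 0.0682]
eef_rot: [-3.14, 0.039, 0.002]
force: [1.1, 2.2, -6.0]
width: 0.0558
grip_force: 30.0
```

Emit:
{"fn": "step_arm", "kwargs": {
  "series": [
    [3,0,0,0],
    [3,0,0,0],
    [3,0,0,0],
    [0,0,0,0]
  ]
}}

```text
time: 19.38
position: [0.4741, -0.3805, 0.0686]
eef_rot: [-3.141, 0.04, 0.004]
force: [-8.6, -0.7, -0.7]
width: 0.0559
grip_force: 30.0
```

Emit:
{"fn": "step_arm", "kwargs": {
  "series": [
    [3,0,0,0],
    [3,0,0,0],
    [3,0,0,0],
    [0,0,0,0]
  ]
}}

```text
time: 19.88
position: [0.4812, -0.3804, 0.0693]
eef_rot: [-3.139, 0.04, 0.011]
force: [-23.3, 2.6, 16.0]
width: 0.0558
grip_force: 30.0
```

Emit:
{"fn": "step_arm", "kwargs": {
  "series": [
    [0,0,2,0],
    [2,0,1,0],
    [3,0,0,0],
    [0,0,0,0]
  ]
}}

```text
time: 20.38
position: [0.4864, -0.3806, 0.0674]
eef_rot: [-3.139, 0.039, 0.01]
force: [-27.8, 5.3, 27.1]
width: 0.0557
grip_force: 30.0
```

Emit:
{"fn": "step_arm", "kwargs": {
  "series": [
    [0,0,0,0],
    [0,0,0,0],
    [0,0,5,0],
    [0,0,5,0],
    [0,0,0,0]
  ],
  "fingers": 0.76
}}

```text
time: 21.0
position: [0.489, -0.3804, 0.0549]
eef_rot: [-3.141, 0.039, 0.001]
force: [0.2, 0.7, -0.5]
width: 0.0706
grip_force: 0.0
```

```bash
python3 - <<'E'
from h import *
to((.4935,-.3806,.056),-.025)
c=optics.read_camera("scene");I=c["image"].astype(int)
# grey panel (bright, neutral) near predicted panel location
m=((I.min(2)>120)&(I.max(2)-I.min(2)<30)).astype('uint8')
a=proj(c,(.55,-.381,.07));print(a)
n,l,s,ct=cv2.connectedComponentsWithStats(m)
for i in range(1,n):
    if s[i,4]>15 and np.hypot(*(ct[i]-a))<40: print(s[i],ct[i])
for d in (0,.01,.02): # nose top corners if nose at .588-d
    print(d,[proj(c,(.588-d,-.382+y,.07)).round(1) for y in(-.028,.028)],[proj(c,(.588-d-.011,-.382+y,.07)).round(1) for y in(-.022,.022)])
np.set_printoptions(linewidth=250)
for y in range(240,275,1): print(y,I[y,228:262].sum(1)//3)
E
```

```text
t 21.0 pos [ 0.489  -0.3804  0.0549] ang -0.025 tilt [-0.001  0.001 -1.   ] F [ 0.2  0.7 -0.5] w 0.0706 grip 0.0
tool delta mm [ 4.5  0.1 -1.1] turn -0.0
[239.76516869 248.25655785]
[219 220  13   3  19] [225.21052632 220.89473684]
[227 231   7   5  26] [229.76923077 232.80769231]
[227 237  22  15 176] [237.53409091 243.49431818]
0 [array([230.1, 261.3]), array([254.7, 256.1])] [array([231.9, 257.7]), array([251.1, 253.6])]
0.01 [array([229.3, 258.5]), array([253.8, 253.3])] [array([231.1, 254.9]), array([250.2, 250.9])]
0.02 [array([228.6, 255.7]), array([252.9, 250.6])] [array([230.4, 252.2]), array([249.3, 248.2])]
240 [121 148 148 147 147 147 148 147 145 148 158 163 157 168 166 170 160 159 139  66  57  93 102  75  91 112 115 112 116 117 115 111 115 117]
241 [153 151 149 148 146 147 150 148 148 155 169 172 167 169 167 169 170 170 150  85  53  82 102  73  84 113 114 111 117 116 114 110 114 119]
242 [168 151 146 146 145 156 168 165 167 170 171 170 170 173 171 169 169 173 169 131  58  68  97  80  82 115 115 113 115 114 115 114 115 117]
243 [123 146 147 148 157 169 170 172 172 171 171
[... 3523 characters left out ...]
65 61 65 64 66 61]
269 [62 63 63 65 63 61 66 94 99 61 69 90 90 59 74 89 80 61 79 96 76 62 74 77 63 64 63 64 63 60 63 62 65 64]
270 [ 61  61  61  59  61  61  64  86 101  68  63  87  96  65  73  88  85  64  63  73  63  61  62  65  61  62  61  64  64  64  65  64  61  62]
271 [63 63 62 62 63 61 62 77 86 77 63 74 82 67 63 64 65 61 61 64 62 62 62 64 63 64 63 59 61 59 59 58 57 58]
272 [66 63 60 61 65 61 64 68 73 68 61 64 64 64 64 64 62 63 66 66 63 63 61 55 60 59 56 53 57 56 53 56 53 53]
273 [63 63 64 63 63 63 63 62 64 63 63 64 64 66 63 66 63 66 62 59 62 58 58 57 53 55 56 54 55 54 56 54 56 56]
274 [64 65 64 66 64 63 62 62 63 64 63 66 65 62 59 60 57 57 57 57 54 54 55 55 54 54 55 54 55 55 56 55 54 56]
```

The pixel rows put the nose about 24 mm short of home: the pads slipped along the pack when it met the ball. I'll push low on the tail face with closed fingers instead.

Emit:
{"fn": "step_arm", "kwargs": {
  "series": [
    [0,0,-30,0],
    [0,0,-35,0],
    [-40,0,0,0],
    [-40,0,0,0],
    [0,0,0,0],
    [0,0,0,0],
    [0,0,0,0]
  ]
}}

```text
time: 21.92
position: [0.41, -0.3787, 0.1206]
eef_rot: [3.141, -0.039, 0.001]
force: [-0.5, 0.4, -0.7]
width: 0.0707
grip_force: 0.0
```

Emit:
{"fn": "step_arm", "kwargs": {
  "series": [
    [0,0,30,0],
    [0,0,25,0],
    [0,0,14,0],
    [0,0,0,0],
    [0,0,0,0],
    [0,0,0,0]
  ],
  "fingers": 0
}}

```text
time: 22.68
position: [0.4096, -0.379, 0.0525]
eef_rot: [3.14, -0.039, 0.001]
force: [-0.5, 0.2, 0.3]
width: 0.0151
grip_force: 0.0
```

```bash
python3 -c "
from h import *
to((.44,-.3783,.051),-.025)"
```

```text
t 22.68 pos [ 0.4096 -0.379   0.0525] ang -0.025 tilt [ 0.001 -0.001 -1.   ] F [-0.5  0.2  0.3] w 0.0151 grip 0.0
tool delta mm [30.4 -1.5  1.5] turn -0.0
```

Emit:
{"fn": "step_arm", "kwargs": {
  "series": [
    [0,0,0,0],
    [10,0,0,0],
    [10,0,0,0],
    [4,0,0,0],
    [3,0,0,0],
    [3,0,0,0],
    [0,0,0,0]
  ]
}}

```text
time: 23.55
position: [0.4393, -0.3794, 0.0516]
eef_rot: [-3.141, 0.039, 0.0]
force: [0.3, -0.2, 0.2]
width: 0.0008
grip_force: 0.0
```

Emit:
{"fn": "step_arm", "kwargs": {
  "series": [
    [3,0,0,0],
    [3,0,0,0],
    [3,0,0,0],
    [0,0,0,0]
  ]
}}

```text
time: 24.05
position: [0.4484, -0.3796, 0.0516]
eef_rot: [3.141, -0.039, 0.0]
force: [0.3, 0.0, -0.6]
width: 0.0001
grip_force: 0.0
```

Emit:
{"fn": "step_arm", "kwargs": {
  "series": [
    [3,0,0,0],
    [3,0,0,0],
    [0,0,0,0]
  ]
}}

```text
time: 24.42
position: [0.4513, -0.3787, 0.0514]
eef_rot: [-3.137, 0.039, 0.01]
force: [-19.1, 4.2, 13.6]
width: 0.0003
grip_force: 9.6
```

Emit:
{"fn": "step_arm", "kwargs": {
  "series": [
    [3,0,0,0],
    [3,0,0,0],
    [0,0,0,0]
  ]
}}

```text
time: 24.8
position: [0.4577, -0.3792, 0.0517]
eef_rot: [-3.138, 0.04, 0.008]
force: [-13.1, 4.6, 8.7]
width: 0.0005
grip_force: 6.8
```

Emit:
{"fn": "step_arm", "kwargs": {
  "series": [
    [3,0,0,0],
    [2,0,0,0],
    [0,0,0,0]
  ]
}}

```text
time: 25.18
position: [0.4654, -0.3801, 0.0516]
eef_rot: [3.141, -0.039, 0.0]
force: [-0.4, 0.2, 0.3]
width: 0.0005
grip_force: 0.2
```

Emit:
{"fn": "step_arm", "kwargs": {
  "series": [
    [2,0,0,0],
    [2,0,0,0],
    [0,0,0,0]
  ]
}}

```text
time: 25.55
position: [0.4674, -0.3801, 0.0516]
eef_rot: [-3.14, 0.039, 0.006]
force: [-14.8, -0.4, 8.2]
width: 0.0005
grip_force: 7.7
```

Emit:
{"fn": "step_arm", "kwargs": {
  "series": [
    [2,0,0,0],
    [2,0,0,0],
    [0,0,0,0]
  ]
}}

```text
time: 25.92
position: [0.4675, -0.38, 0.0516]
eef_rot: [-3.137, 0.039, 0.019]
force: [-42.6, -1.2, 23.8]
width: 0.0005
grip_force: 21.7
```

Emit:
{"fn": "step_arm", "kwargs": {
  "series": [
    [-6,0,0,0],
    [-25,0,0,0],
    [-40,0,0,0],
    [0,0,-50,0],
    [-40,0,-50,0],
    [-40,0,-40,0],
    [0,0,0,0]
  ]
}}

```text
time: 26.8
position: [0.3227, -0.3775, 0.1932]
eef_rot: [3.137, -0.042, 0.005]
force: [-0.4, 0.1, -0.2]
width: 0.0004
grip_force: 0.0
```

```bash
python3 - <<'E'
from h import *
c=optics.read_camera("top");I=c["image"].astype(int)
to((.4,-.38,.2),0)
def panel(c,z,ctr):
    I=c["image"].astype(int);m=((I.min(2)>120)&(I.max(2)-I.min(2)<30)).astype('uint8')
    a=proj(c,ctr);n,l,s,ct=cv2.connectedComponentsWithStats(m)
    for i in range(1,n):
        if s[i,4]>60 and np.hypot(*(ct[i]-a))<25:
            r=cv2.minAreaRect(np.argwhere(l==i)[:,::-1].astype(np.float32)); P=np.array([ray(c,p,z)[:2] for p in cv2.boxPoints(r)])
            print(s[i],r,"\n",P.round(4),P.mean(0).round(4))
panel(c,.07,(.53,-.381,.07)); panel(optics.read_camera("scene"),.07,(.53,-.381,.07))
E
```

```text
t 26.85 pos [ 0.3233 -0.377   0.1915] ang -0.026 tilt [ 0.002 -0.002 -1.   ] F [0.3 0.5 0.3] w 0.0001 grip 0.0
tool delta mm [76.8  1.  -8.3] turn -0.026
[377 228  17  31 461] ((385.0, 243.0), (30.0, 16.0), 90.0) 
 [[ 0.574  -0.3598]
 [ 0.5752 -0.4042]
 [ 0.4921 -0.4045]
 [ 0.491  -0.3605]] [ 0.5331 -0.3822]
[226 232  25  26 396] ((238.278076171875, 244.20501708984375), (23.460344314575195, 19.787639617919922), 77.00537872314453) 
 [[ 0.4907 -0.4032]
 [ 0.4883 -0.356 ]
 [ 0.576  -0.361 ]
 [ 0.5772 -0.4054]] [ 0.533  -0.3814]
```

```bash
python3 -c "
from plant import ticket
print(ticket.sign_off())"
```

```text
the job is handed in; nothing more can be done
None
```

The long pack is in the dock rail face down against the back stop and let go, and the job is handed in; the ball click is inferred from the push force dropping to zero before the hard stop, and I did not re-measure the bystanders.

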